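Seat the battery cap, then raise the grading lamp to its second stop and hold it

ROBOT

A 6-joint arm with a two-finger parallel gripper is mounted at the origin on the work surface. World frame = base frame: x ahead of the robot, y to its left, z up, the work surface at z = 0. Lengths are in m, angles in rad, forces in N, time in s.
With the tool pointing down it reaches from about 0.3 to 0.775 m from the base axis. Payload 14.6 kg.
Tool frame: the origin (TCP) lies at the very end of the fingers, on their centre line; the grasp point (between the pads) lies 19 mm behind it; z points along the fingers, y is the line along which they close (so a half turn about z gives the same grasp; the last joint's range is limited). The gripper opens to 94 mm and grips with 3 to 60 N. Pads are 16 mm wide; open, the fingers measure 119 mm over their backs; the gripper's body (75 mm by 177 mm) begins 78 mm behind the grasp point.
Start: joints at [-1.183, 0.3, 1.521, -0, 1.321, -0.067], TCP at [0.242, -0.494, 0.178] pointing down, gripper open.
Joint ranges: [-3.03, 3.03], [-0.79, 2.21], [0.23, 2.52], [-1.04, 4.18], [0, 3.07], [-2.55, 2.55]. Speed limits (rad/s): [2.22, 2.22, 2.57, 3.14, 3.14, 3.14].

INTERFACE

Orientations are given as [roll, pitch, yaw] about the fixed x, y, z axes, in that order (R = Rz(yaw) Ry(pitch) Rx(roll)).
In Python, from station import ctrl gives the robot as it stands.
- The arm moves only by the tool move_arm, never from a script. Its argument "targets" is a list of rows, each a list of 6 numbers: the shift along the tool's x, y, z in units of 1000 mm (1.0 is 1000 mm), then the turn, a rotation vector about the tool's x, y, z in units of 30 degrees (1.0 is 30 degrees). In form: [[tx, ty, tz, ax, ay, az], ...]. A call has exactly 5 rows; each row is the pose to reach, as a shift and turn from the pose commanded when the call began, along the tool's axes at that moment; what a row does not reach only later rows make up. A row lasts 1/12 s, in which the tool goes at most 41.7 mm and 7.16 degrees, less where a joint would pass 70% of its speed; a pose out of reach is approached as far as the arm can. A call with a number of a shift or a turn outside -1 to 1 is refused whole. A call with a gripper value outside its range is refused whole. "fingers" is the opening, from -1 (shut) to 1 (fully open), set as the call begins (left out, the last holds). The fingers move at their own pace and stop on an object; "grip_force" is the grip in N (left out, the last holds). Time passes only in rows, so rows that repeat a pose let the fingers close, or fill a call up. It gives the time, the measured TCP pose, the force and the opening at its end, in the units of the state.
- ctrl.get_obs(): the state, without advancing time (a new reading comes with each control period).
- ctrl.camera(name): name is "side" or "top"; returns the picture (480x640x3 uint8, red, green, blue); there is no depth.
- ctrl.camera_info(name): a dict with "fx", "fy", "cx", "cy" (pixels), "k1" (the pictures are not rectified: a ray, as slopes to the right and down, at radius r is drawn at 1 + k1 r^2 times it, then the intrinsics apply), "rvec" (rotation vector, rad) and "tvec" (3), from world to camera coordinates, as OpenCV has them. Camera axes: x right, y down, z forward; pixel columns grow to the right and rows downward; lengths in m; the calibration is good to about 2 mm. A picture is of the moment at which its call begins. camera_info takes no time and is no camera call.
- ctrl.hand_in(): hands the job in, once; it reports no verdict.
The state is a dict: "time_s": time; "qpos": joint angles; "joint_vel": joint speeds; "tau": joint torques, N m; "ee_pos": TCP position; "eef_rot": TCP orientation; "force": force on the tool from outside, world axes, zero at the start; "moment": the same for the moment, N m; "grip_width": finger opening in m.
Only numpy, scipy, OpenCV 4.12 (cv2) and the standard library are available. Lean on these libraries where they do the work, as an engineer would, in place of code of your own. Each camera call takes 0.05 s, during which the arm holds its last target. There are 200 camera calls.

TASK

Get the small grading lamp ready for a look at the stones: first push its round battery cap fully home in the base. Then squeeze the release button on the side of the lamp's grip block, pull the lamp straight up past the first stop to the second stop, as far as it goes, and finish there still gripping it with the button squeezed in and the lamp held up, without letting go (it sinks back if released). Leave the scoop, tweezers, tumbler and loupe where they are.

Things in the scene. Friction and masses are not known exactly. Their poses are not given: they have to be found in the camera images.
- lamp: Small desk lamp screwed to the desk. Grey base 120 mm (x), 220 mm (y from -125 to +95), 28 mm high; origin on the desk at x = 0, z up. On the base: battery cap at y -85 mm; telescoping column (tube 32 mm across, to 96 mm above the desk) at y +45 mm, topped by a black grip block, from whose lower half a flat light bar, 36 mm wide, 18 mm thick, runs 143 mm along +y.
- cap (a joint): How far the battery cap is pushed in, m: it starts at 0 to 0.004 and is fully home at 0.012 (hard stop). It moves straight down against about 6 N of friction and stays where it is left.
- cap_top (a point): Middle of the top face of the battery cap, a black disc 36 mm across with a slot; the top stands 14 to 18 mm above the base's deck at the start and 6 mm above it when fully home. It goes down with the cap.
- lift (a joint): How far the lamp head is raised, m: 0 down, first stop 0.050, second stop 0.100 (hard end). It leaves down, and passes the first stop, only while the button is in 0.004 or more. It pulls back down with about 4 to 6 N (weight and a spring); nothing latches it at the second stop: let go there, it sinks to about 0.063.
- grip (a point): Centre of the black grip block (30 mm along x, 44 mm along y, 40 mm high), on the column's axis; 120 mm above the desk when down, goes up with the lamp head. Axes as lamp. To squeeze the button, close the fingers along x: one on the button, the other on the block's far (-x) face.
- button (a joint): How far the release button is pushed in, m: 0 out, 0.006 the end; a spring takes it back out, about 2 N to start and 6 N at the end. Flush with the block at 0.0055.
- button_face (a point): Middle of the outer face of the release button, 14 mm wide and 22 mm high, in the +x face of the grip block (20.5 mm from the column's axis), from which it stands out 5.5 mm. It is pushed in along the lamp's -x.
- scoop: Loose steel sorting scoop, open box 50 by 44 by 22 mm with a flat handle of 40 mm towards its -x; origin under the middle of the box. Leave it alone.
- tweezers: Loose steel tweezers 98 mm long along their x, 8 mm high; origin on the desk at mid-length. Leave them alone.
- tumbler: Loose glass tumbler 54 mm across, 60 mm tall, standing; origin under its middle. Leave it alone.
- loupe: Loose black loupe, block 34 by 30 by 22 mm with a steel tab towards its -x; origin under the block's middle. Leave it alone.

How it is judged:
On the way, in this order (a step that is already met when the one before it is completed fails the run):
1. the battery cap is pushed fully home, the lamp still down (value of joint cap above 0.0105 m and value of joint lift below 0.01 m), for 0.2 s.
2. the release button is squeezed in by the fingers, the lamp still down (value of joint button above 0.004 m and value of joint lift below 0.02 m and contact force between the fingers and lamp above 1 N), for 0.1 s.
At the end, for the whole second after the job is handed in: The lamp head is held by the fingers at the second stop (raised at least 95 mm of 100 mm), still (under 10 mm/s), with the release button squeezed in at least 3 mm and the battery cap within 1.5 mm of fully home (value of joint lift above 0.095 m and value of joint button above 0.003 m and value of joint cap above 0.0105 m and contact force between the fingers and lamp above 2 N and velocity of joint lift between -0.01 and 0.01 m/s); the arm keeps its last pose, push and grip.
It fails at once if a bystander is moved more than 30 mm or the tumbler is tipped (distance of any of scoop, tweezers, tumbler, loupe from where it was at the start of the episode above 0.03 m or angle between tumbler's own z axis and vertical above 0.5 rad).
It also fails if it takes over 43 s, if anything falls off the work surface, if the arm or the gripper's body presses on something with over 40 N, if the wrist force passes 120 N, or if a joint passes its speed limit or range.

## Working session

There is one attempt and no reset: what is moved stays moved. The work goes in short steps, Python scripts to look and compute and a tool call to move; the robot and the scene stay as the last step left them, time stands still between calls to the robot, and variables do not carry over. Pictures are saved under pics/ and viewed, on a budget of 10 in all, crops included, one or two more only if the job needs it, and the job is handed in when it is done.

Besides the shell and the picture viewer there is one more tool, called after "Request:" as name(argument=value, ...), one argument or row to a line, values as JSON. move_arm: Moves the arm, as the interface text tells. Shifts and turns lie within -1 to 1; 1 stands for 1000 mm of shift or 30 degrees of turn. Its arguments: {"type":"object","properties":{"targets":{"type":"array"},"fingers":{"type":"number"},"grip_force":{"type":"number"}},"required":["targets"]}

```bash
mkdir -p pics; ls; python3 - <<'E'
from station import ctrl
import cv2
for n in("top","side"):
    cv2.imwrite(f"pics/{n}0.png",ctrl.camera(n)[:,:,::-1]); print(n,ctrl.camera_info(n))
print(ctrl.get_obs())
E
```

```text
pics
top {'fx': 600.746555199424, 'fy': 600.746555199424, 'cx': 319.406581122193, 'cy': 243.55211777391816, 'k1': -0.1082817853101872, 'rvec': array([ 2.1058301 , -2.08227598,  0.23472505]), 'tvec': array([-5.56129677e-04,  5.93264762e-01,  9.14933942e-01])}
side {'fx': 479.21663816346523, 'fy': 479.21663816346523, 'cx': 319.46019995718507, 'cy': 237.91561273413737, 'k1': -0.07568048429857567, 'rvec': array([ 2.32850749, -0.44793232,  0.20508578]), 'tvec': array([-0.52475105,  0.21063629,  0.71533765])}
{'time_s': 0.1, 'qpos': array([-1.18258308e+00,  3.00378725e-01,  1.52149573e+00,  3.40536062e-06,
        1.32069739e+00, -6.65913084e-02]), 'joint_vel': array([ 0.00132617, -0.00090437, -0.00219399,  0.00154327, -0.00153167,
        0.00177382]), 'tau': array([ 1.94447231e-03, -5.32641685e+01, -3.53282511e+01,  7.10023334e-02,
        2.35034066e-02, -6.22244784e-05]), 'ee_pos': array([ 0.24151481, -0.49385617,  0.17777312]), 'eef_rot': array([-3.14061585e+00, -6.84488934e-05,  4.54803681e-01]), 'force': array([-0.34697748,  0.58083592,  0.11766926]), 'moment': array([ 0.02105168, -0.00975426, -0.03588171]), 'grip_width': 0.09389831410691847}
```

View pics/top0.png

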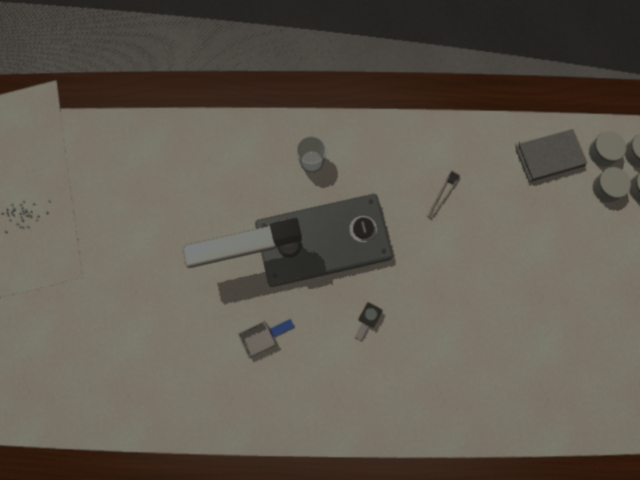

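View pics/side0.png

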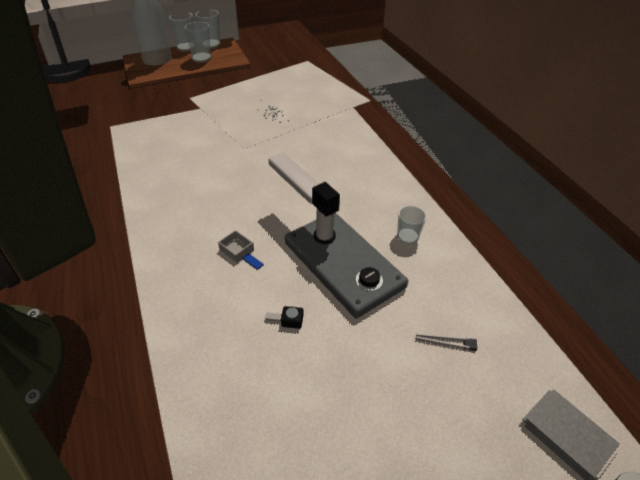

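The top view shows the lamp base with corners near (257,219), (378,195), (392,260) and (270,285), the cap at (363,228) and the grip block at about (286,232). In the side view the cap is at (369,275) and the block at about (326,198).

```bash
cat > h.py <<'E'
import numpy as np, cv2
from station import ctrl
def ray(n,uv):
    c=ctrl.camera_info(n);R=cv2.Rodrigues(c["rvec"])[0]
    K=np.array([[c["fx"],0,c["cx"]],[0,c["fy"],c["cy"]],[0,0,1]])
    p=cv2.undistortPoints(np.array([[uv]],float),K,np.array([c["k1"],0,0,0,0]))[0,0]
    d=R.T@np.array([*p,1]); return -R.T@c["tvec"],d/np.linalg.norm(d)
def plane(n,uv,z):
    o,d=ray(n,uv); return o+d*(z-o[2])/d[2]
def tri(a,b):
    (o,d),(p,e)=ray("top",a),ray("side",b)
    s=np.linalg.lstsq(np.c_[d,-e],p-o,rcond=None)[0]
    x,y=o+s[0]*d,p+s[1]*e; return (x+y)/2,np.linalg.norm(x-y)
E
python3 - <<'E'
from h import *
np.set_printoptions(precision=4,suppress=True)
im=cv2.imread("pics/top0.png"); g=cv2.cvtColor(im,cv2.COLOR_BGR2GRAY)
hull=[]
roi=np.zeros_like(g); roi[185:300,245:400]=1
m=((g<75)&(roi>0)).astype(np.uint8)
for c in [(257,219),(378,195),(392,260),(270,285)]: print("corner",plane("top",c,.028))
print("cap",tri((363,228),(369,272)),plane("top",(363,228),.043),plane("side",(369,272),.043))
# bright ring around cap (on deck)
for n,box in(("top",(205,255,340,390)),("side",(255,300,345,395))):
    im=cv2.imread(f"pics/{n}0.png"); a,b,c,d=box
    mk=(im[a:b,c:d].min(2)>120).astype(np.uint8); ys,xs=np.nonzero(mk)
    print(n,xs.min()+c,xs.max()+c,ys.min()+a,ys.max()+a,mk.sum())
print("bar end",plane("top",(184,256),.109),plane("top",(187,266),.109))
t=cv2.imread("pics/top0.png")[180:300,240:400]; s=cv2.imread("pics/side0.png")[165:325,265:425]
t=cv2.resize(t,None,fx=2.5,fy=2.5,interpolation=2); s=cv2.resize(s,None,fx=2.5,fy=2.5,interpolation=2)
o=np.zeros((400,800,3),np.uint8); o[:300,:400]=t; o[:,400:]=s
cv2.imwrite("pics/crop.png",np.clip(o*2.,0,255).astype(np.uint8))
E
```

```text
corner [0.6455 0.115  0.028 ]
corner [ 0.6911 -0.0946  0.028 ]
corner [ 0.5756 -0.1171  0.028 ]
corner [0.5304 0.0889 0.028 ]
cap (array([ 0.6271, -0.0671,  0.0502]), np.float64(0.003392664293079758)) [ 0.6273 -0.0671  0.043 ] [ 0.6322 -0.0618  0.043 ]Traceback (most recent call last):
  File "<stdin>", line 13, in <module>
    return umr_minimum(a, axis, None, out, keepdims, initial, where)
ValueError: zero-size array to reduction operation minimum which has no identity
```

```bash
python3 - <<'E'
from h import *
t=cv2.imread("pics/top0.png")[180:300,240:400]; s=cv2.imread("pics/side0.png")[165:325,265:425]
t=cv2.resize(t,None,fx=2.5,fy=2.5,interpolation=2); s=cv2.resize(s,None,fx=2.5,fy=2.5,interpolation=2)
o=np.zeros((400,800,3),np.uint8); o[:300,:400]=t; o[:,400:]=s
cv2.imwrite("pics/crop.png",np.clip(o*2.,0,255).astype(np.uint8))
E
```

```text
(no output)
```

View pics/crop.png

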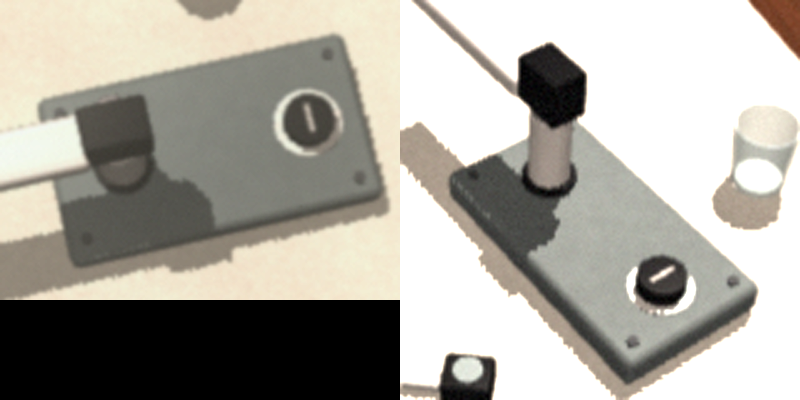

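The crop shows the cap top at about (311,119) in the top part and (661,272) in the side part. The block's top face is clear in both views, with the button hidden on its far +x face.

```bash
python3 - <<'E'
from h import *
np.set_printoptions(precision=4,suppress=True)
T=lambda u,v:(240+u/2.5,180+v/2.5)
S=lambda u,v:(265+(u-400)/2.5,165+v/2.5)
print("cams",ray("top",(320,240))[0],ray("side",(320,240))[0])
print("cap",tri(T(311,119),S(661,272)),plane("top",T(311,119),.044),plane("side",S(661,272),.044))
print("+x-y",tri(T(150,96),S(585,72)));print("+x+y",tri(T(77,108),S(549,43)))
q=[plane("side",S(*p),.14) for p in((585,72),(549,43),(519,60),(556,84))];print(np.array(q),np.mean(q,0))
q=[plane("top",T(*p),.14) for p in((150,96),(77,108))];print(np.array(q))
for n,f,cs in(("top",T,((39,101),(342,36),(383,200),(76,265))),("side",S,((451,180),(578,121),(755,290),(627,367)))):
    q=np.array([plane(n,f(*c),.028) for c in cs]);print(n,q,q.mean(0))
print(tri(T(301,108),S(769,120))) if 0 else None
for n,uv in(("tumbler",(313,160)),("loupe",(371,315)),("scoop",(260,340)),("tweez",(443,195))):print(n,plane("top",uv,.01))
E
```

```text
cams [ 0.3665 -0.0043  1.027 ] [ 0.3435 -0.5211  0.6648]
cap (array([ 0.6277, -0.0694,  0.0481]), np.float64(0.001989909909328939)) [ 0.6277 -0.0694  0.044 ] [ 0.6306 -0.0664  0.044 ]
+x-y (array([0.614 , 0.0353, 0.1463]), np.float64(0.00012783183350954192))
+x+y (array([0.6073, 0.0804, 0.1396]), np.float64(0.0012053363737391724))
[[0.6172 0.0421 0.14  ]
 [0.6064 0.0798 0.14  ]
 [0.5801 0.0701 0.14  ]
 [0.594  0.0377 0.14  ]] [0.5994 0.0574 0.14  ]
[[0.6158 0.0356 0.14  ]
 [0.6078 0.0802 0.14  ]]
top [[ 0.643   0.1174  0.028 ]
 [ 0.6921 -0.0925  0.028 ]
 [ 0.5756 -0.1192  0.028 ]
 [ 0.5287  0.0882  0.028 ]] [ 0.6099 -0.0015  0.028 ]
side [[ 0.5315  0.0839  0.028 ]
 [ 0.6463  0.1095  0.028 ]
 [ 0.6915 -0.0933  0.028 ]
 [ 0.5813 -0.1195  0.028 ]] [ 0.6126 -0.0049  0.028 ]
tumbler [0.762  0.0202 0.01  ]
loupe [ 0.4837 -0.0822  0.01  ]
scoop [0.4394 0.1047 0.01  ]
tweez [ 0.6984 -0.2122  0.01  ]
```

Request:
move_arm(
  targets=[
    [0.036,-0.0143,0,0,0,-0.2],
    [0.072,-0.0286,0,0,0,-0.4],
    [0.108,-0.043,0,0,0,-0.6],
    [0.144,-0.057,0,0,0,-0.8],
    [0.18,-0.0715,0,0,0,-1.0],
  ],
  fingers=-1,
)

```text
time_s: 0.52
ee_pos: [0.3727, -0.3492, 0.178]
eef_rot: [-3.141, -0.0, 0.983]
force: [0.2, -0.5, -0.7]
grip_width: 0.0642
```

```bash
cat >> h.py <<'E'
from scipy.spatial.transform import Rotation as Ro
np.set_printoptions(precision=4,suppress=True)
def go(p,yaw,o=None):
    o=o or ctrl.get_obs(); R=Ro.from_euler("xyz",o["eef_rot"]); G=Ro.from_euler("xyz",[np.pi,0,yaw])
    print("t",o["time_s"],"pos",o["ee_pos"],"rot",o["eef_rot"],"F",o["force"],"w",o["grip_width"])
    print("shift",R.inv().apply(np.array(p)-o["ee_pos"]),"turn",np.degrees((R.inv()*G).as_rotvec())/30)
CAP=(.6275,-.07); COL=(.5976,.0555); YAW=1.796
E
python3 -c "
from h import *
go((*CAP,.12),YAW)"
```

```text
t 0.5167 pos [ 0.3727 -0.3492  0.178 ] rot [-3.1411 -0.0001  0.9832] F [ 0.1865 -0.5328 -0.6542] w 0.06419462239349145
shift [0.3736 0.0573 0.0581] turn [-0.0007 -0.0005 -1.5524]
```

Request:
move_arm(
  targets=[
    [0.038,0.006,0.004,0,0,-0.2],
    [0.076,0.012,0.008,0,0,-0.4],
    [0.114,0.018,0.012,0,0,-0.6],
    [0.152,0.024,0.016,0,0,-0.8],
    [0.19,0.03,0.02,0,0,-1.0],
  ],
)

```text
time_s: 0.93
ee_pos: [0.5038, -0.2082, 0.1579]
eef_rot: [-3.141, -0.0, 1.507]
force: [0.7, -0.5, -0.8]
grip_width: 0.0308
```

```bash
python3 -c "
from h import *
go((*CAP,.1),YAW)"
```

```text
t 0.9333 pos [ 0.5038 -0.2082  0.1579] rot [-3.1413 -0.0001  1.5072] F [ 0.6796 -0.5125 -0.8187] w 0.030821470867322658
shift [0.1458 0.1147 0.0579] turn [-0.0005 -0.0002 -0.5516]
```

Request:
move_arm(
  targets=[
    [0.03,0.023,0.012,0,0,-0.15],
    [0.06,0.046,0.024,0,0,-0.3],
    [0.09,0.07,0.035,0,0,-0.45],
    [0.12,0.093,0.047,0,0,-0.552],
    [0.146,0.115,0.058,0,0,-0.552],
  ],
)

```text
time_s: 1.35
ee_pos: [0.6285, -0.07, 0.0991]
eef_rot: [-3.141, -0.0, 1.795]
force: [0.1, 0.2, 0.5]
grip_width: 0.0005
```

```bash
python3 - <<'E'
from h import *
go((*CAP,.05),YAW)
s=ctrl.camera("side")[165:325,265:425,::-1];t=ctrl.camera("top")[180:300,240:400,::-1]
t=cv2.resize(t,None,fx=2.5,fy=2.5,interpolation=2); s=cv2.resize(s,None,fx=2.5,fy=2.5,interpolation=2)
o=np.zeros((400,800,3),np.uint8); o[:300,:400]=t; o[:,400:]=s
cv2.imwrite("pics/c2.png",np.clip(o*2.,0,255).astype(np.uint8))
E
```

```text
t 1.35 pos [ 0.6285 -0.07    0.0991] rot [-3.1409 -0.0004  1.7953] F [0.1077 0.1649 0.5326] w 0.0005146017728847728
shift [ 0.0002 -0.0009  0.0491] turn [-0.0014 -0.0007 -0.0013]
```

View pics/c2.png

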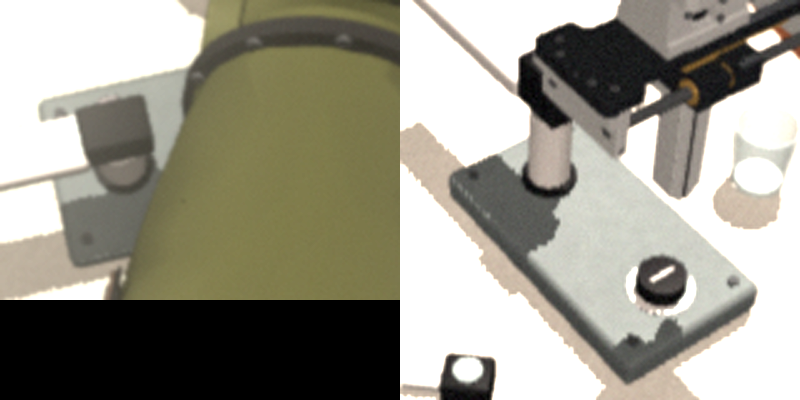

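The closed fingertips, at about (677,192) in the side part, hang above the cap, and the gripper body stays clear of the block. Going down.

Request:
move_arm(
  targets=[
    [0,-0.001,0.012,0,0,0],
    [0,-0.001,0.024,0,0,0],
    [0,-0.001,0.036,0,0,0],
    [0,-0.001,0.044,0,0,0],
    [0,-0.001,0.05,0,0,0],
  ],
)

```text
time_s: 1.87
ee_pos: [0.6259, -0.0732, 0.0489]
eef_rot: [-3.14, -0.0, 1.79]
force: [-0.2, -1.1, 0.1]
grip_width: 0.0004
```

```bash
python3 - <<'E'
from h import *
p=plane("side",(265+277/2.5,165+190/2.5),.099);print("tip seen",p)
go((*CAP,.034),YAW)
E
```

```text
tip seen [ 0.6467 -0.0466  0.099 ]
t 1.8667 pos [ 0.6259 -0.0732  0.0489] rot [-3.1404 -0.0005  1.7897] F [-0.2171 -1.0719  0.1103] w 0.00044901376531098365
shift [0.0027 0.0023 0.0149] turn [-0.0023 -0.0009 -0.012 ]
```

The seen tip is about 30 mm from the reported one, so I'll look before pushing.

```bash
python3 - <<'E'
from h import *
o=ctrl.get_obs(); c=ctrl.camera_info("side")
K=np.array([[c["fx"],0,c["cx"]],[0,c["fy"],c["cy"]],[0,0,1]])
P=np.array([o["ee_pos"],(.6275,-.07,.043),(.6285,-.07,.099)])
uv=cv2.projectPoints(P,c["rvec"],c["tvec"],K,np.array([c["k1"],0,0,0]))[0][:,0]
print(uv,(uv-[265,165])*2.5*1.6)
s=ctrl.camera("side")[165:315,265:425,::-1]
cv2.imwrite("pics/c3.png",np.clip(cv2.resize(s,None,fx=4,fy=4,interpolation=2)*2.,0,255).astype(np.uint8))
E
```

```text
[[368.9026 275.5505]
 [368.637  276.1865]
 [372.2783 253.6009]] [[415.6103 442.2022]
 [414.548  444.7459]
 [429.1131 354.4038]]
```

View pics/c3.png

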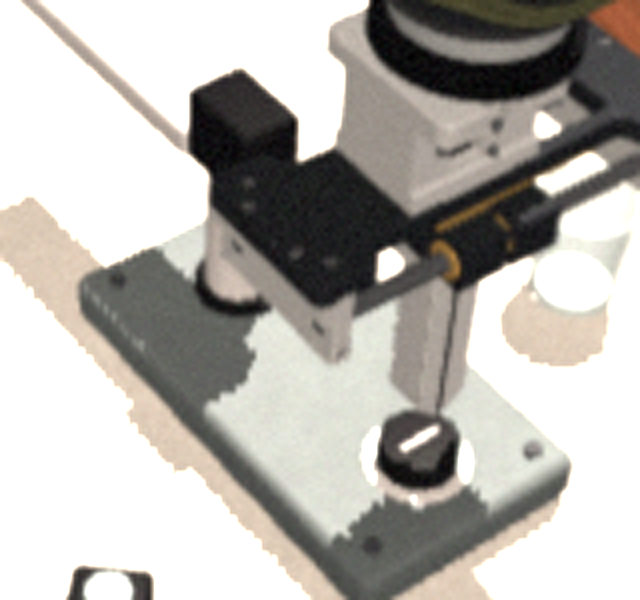

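```bash
python3 - <<'E'
from h import *
o=ctrl.get_obs(); c=ctrl.camera_info("side")
K=np.array([[c["fx"],0,c["cx"]],[0,c["fy"],c["cy"]],[0,0,1]])
R=Ro.from_euler("xyz",o["eef_rot"])
L=[(0,0,0),(-.008,-.0125,0),(.008,-.0125,0),(-.008,.0125,0),(0,0,-.019),(0,0,-.097),(-.0375,-.0885,-.097),(.0375,-.0885,-.097),(-.0375,-.0885,-.13),(0,0,-.2)]
P=o["ee_pos"]+R.apply(np.array(L))
uv=cv2.projectPoints(P,c["rvec"],c["tvec"],K,np.array([c["k1"],0,0,0]))[0][:,0]
for l,q in zip(L,(uv-[265,165])*4):print(l,q)
print(o["time_s"],o["ee_pos"],o["qpos"],o["force"])
E
```

```text
(0, 0, 0) [414.7151 443.0409]
(-0.008, -0.0125, 0) [403.3459 468.0953]
(0.008, -0.0125, 0) [379.6528 443.6589]
(-0.008, 0.0125, 0) [449.6984 442.4165]
(0, 0, -0.019) [418.9065 413.3567]
(0, 0, -0.097) [437.6352 280.0079]
(-0.0375, -0.0885, -0.097) [311.4784 439.9606]
(0.0375, -0.0885, -0.097) [192.675  313.5333]
(-0.0375, -0.0885, -0.13) [316.5567 377.4993]
(0, 0, -0.2) [466.789   70.0698]
1.9167 [ 0.6256 -0.0729  0.0481] [-0.1742  0.6024  1.401  -0.      1.1404 -0.3934] [-0.9325 -0.2875 -0.8818]
```

The axis lines up with the prediction and the finger only looks short. So it is a height offset along the tool axis rather than a sideways one. Probing down gently will settle it.

Request:
move_arm(
  targets=[
    [0.002,0.002,0.002,0,0,0],
    [0.002,0.002,0.004,0,0,0],
    [0.002,0.002,0.006,0,0,0],
    [0.002,0.002,0.008,0,0,0],
    [0.002,0.002,0.01,0,0,0],
  ],
)

```text
time_s: 2.33
ee_pos: [0.6283, -0.07, 0.0403]
eef_rot: [3.141, 0.0, 1.791]
force: [-1.1, -0.3, -0.6]
grip_width: 0.0002
```

Request:
move_arm(
  targets=[
    [0,0,0.002,0,0,0],
    [0,0,0.004,0,0,0],
    [0,0,0.006,0,0,0],
    [0,0,0.007,0,0,0],
    [0,0,0.008,0,0,0],
  ],
)

```text
time_s: 2.75
ee_pos: [0.6281, -0.07, 0.0321]
eef_rot: [-3.141, -0.0, 1.791]
force: [-0.2, -0.2, -0.8]
grip_width: 0.0003
```

```bash
python3 - <<'E'
from h import *
print(ctrl.get_obs()["ee_pos"])
s=ctrl.camera("side")[185:315,285:425,::-1]
cv2.imwrite("pics/c4.png",np.clip(cv2.resize(s,None,fx=4.5,fy=4.5,interpolation=2)*2.,0,255).astype(np.uint8))
E
```

```text
[ 0.6281 -0.07    0.0321]
```

View pics/c4.png

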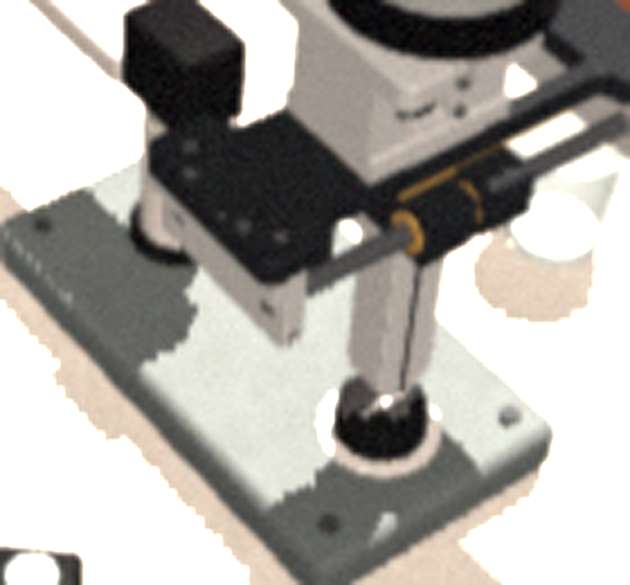

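The tip now overlaps the rear of the cap from in front and stays above it, lowest corner about (400,390), with roughly 15 mm still to go. Continuing gently.

Request:
move_arm(
  targets=[
    [0,0,0.002,0,0,0],
    [0,0,0.004,0,0,0],
    [0,0,0.006,0,0,0],
    [0,0,0.008,0,0,0],
    [0,0,0.01,0,0,0],
  ],
)

```text
time_s: 3.22
ee_pos: [0.6281, -0.07, 0.022]
eef_rot: [-3.142, -0.0, 1.791]
force: [-0.8, -0.0, -0.2]
grip_width: 0.0004
```

Request:
move_arm(
  targets=[
    [0,0,0.0015,0,0,0],
    [0,0,0.003,0,0,0],
    [0,0,0.0045,0,0,0],
    [0,0,0.006,0,0,0],
    [0,0,0.0075,0,0,0],
  ],
)

```text
time_s: 3.63
ee_pos: [0.6282, -0.07, 0.0149]
eef_rot: [3.141, 0.0, 1.791]
force: [-2.9, -0.5, 5.6]
grip_width: 0.0004
```

Contact, at about 6 N. Pushing on until the force climbs.

Request:
move_arm(
  targets=[
    [0,0,0.001,0,0,0],
    [0,0,0.002,0,0,0],
    [0,0,0.003,0,0,0],
    [0,0,0.004,0,0,0],
    [0,0,0.005,0,0,0],
  ],
)

```text
time_s: 4.05
ee_pos: [0.6283, -0.07, 0.0102]
eef_rot: [3.141, 0.0, 1.791]
force: [-2.8, 0.0, 6.0]
grip_width: 0.0003
```

Request:
move_arm(
  targets=[
    [0,0,0.001,0,0,0],
    [0,0,0.002,0,0,0],
    [0,0,0.003,0,0,0],
    [0,0,0.004,0,0,0],
    [0,0,0.004,0,0,0],
  ],
)

```text
time_s: 4.47
ee_pos: [0.6283, -0.0701, 0.007]
eef_rot: [3.141, 0.0, 1.791]
force: [-5.8, 0.2, 11.9]
grip_width: 0.0007
```

Request:
move_arm(
  targets=[
    [0,0,0.001,0,0,0],
    [0,0,0.002,0,0,0],
    [0,0,0.002,0,0,0],
    [0,0,0.002,0,0,0],
    [0,0,0.002,0,0,0],
  ],
)

```text
time_s: 4.88
ee_pos: [0.6285, -0.0701, 0.0067]
eef_rot: [3.141, 0.001, 1.791]
force: [-15.2, 2.0, 30.0]
grip_width: 0.0006
```

The hard stop is at 30 N after about 9 mm of travel at 6 N, so the cap is home. The reported TCP is about 27 mm below the real tip. Retreating up, opening, and moving over the grip block.

Request:
move_arm(
  targets=[
    [0,0,-0.03,0,0,0],
    [0,0,-0.06,0,0,0],
    [0,0,-0.1,0,0,0],
    [0,0,-0.14,0,0,0],
    [0,0,-0.16,0,0,0],
  ],
  fingers=1,
)

```text
time_s: 5.3
ee_pos: [0.6293, -0.0702, 0.1691]
eef_rot: [3.136, 0.002, 1.791]
force: [-1.0, 0.3, 0.3]
grip_width: 0.0302
```

```bash
python3 -c "
from h import *
go((*COL,.16),YAW)"
```

```text
t 5.3 pos [ 0.6293 -0.0702  0.1691] rot [3.1363 0.0022 1.7911] F [-1.0112  0.2672  0.3323] w 0.030181019262179285
shift [ 0.1296 -0.0035  0.0088] turn [ 0.0102  0.0042 -0.0094]
```

Request:
move_arm(
  targets=[
    [0.03,-0.001,0,0,0,0],
    [0.06,-0.002,0,0,0,0],
    [0.09,-0.003,0,0,0,0],
    [0.12,-0.0035,0,0,0,0],
    [0.13,-0.0035,0,0,0,-0.009],
  ],
)

```text
time_s: 5.72
ee_pos: [0.5955, 0.0593, 0.1639]
eef_rot: [3.141, -0.0, 1.798]
force: [-0.0, 0.1, 0.0]
grip_width: 0.064
```

Request:
move_arm(
  targets=[
    [0,0,0,0,0,0],
    [0,0,0,0,0,0],
    [0,0,0,0,0,0],
    [0,0,0,0,0,0],
    [0,0,0,0,0,0],
  ],
)

```text
time_s: 6.13
ee_pos: [0.5966, 0.055, 0.1636]
eef_rot: [-3.141, 0.0, 1.794]
force: [-0.9, -0.4, 0.6]
grip_width: 0.0938
```

```bash
python3 - <<'E'
from h import *
go((*COL,.09),YAW)
o=ctrl.get_obs(); c=ctrl.camera_info("side")
K=np.array([[c["fx"],0,c["cx"]],[0,c["fy"],c["cy"]],[0,0,1]])
R=Ro.from_euler("xyz",o["eef_rot"])
w=.047
L=[(x,y,z) for z in(0,-.0273) for x,y in((-.008,-w-.0125),(-.008,-w),(.008,-w-.0125),(-.008,w),(-.008,w+.0125))]
P=o["ee_pos"]+R.apply(np.array(L))
uv=cv2.projectPoints(P,c["rvec"],c["tvec"],K,np.array([c["k1"],0,0,0]))[0][:,0]
for l,q in zip(L,(uv-[245,85])*3):print(l,q)
s=ctrl.camera("side")[85:285,245:445,::-1]
cv2.imwrite("pics/c5.png",np.clip(cv2.resize(s,None,fx=3,fy=3,interpolation=2)*2.,0,255).astype(np.uint8))
E
```

```text
t 6.1333 pos [0.5966 0.055  0.1636] rot [-3.1414  0.0001  1.7943] F [-0.9241 -0.4147  0.5777] w 0.09378398155871784
shift [0.0003 0.0011 0.0736] turn [-0.0003  0.0001 -0.0033]
(-0.008, -0.0595, 0) [158.8285 335.0272]
(-0.008, -0.047, 0) [178.2525 326.6187]
(0.008, -0.0595, 0) [142.7003 319.1248]
(-0.008, 0.047, 0) [316.3568 266.978 ]
(-0.008, 0.0595, 0) [333.7061 259.5036]
(-0.008, -0.0595, -0.0273) [157.999  295.1414]
(-0.008, -0.047, -0.0273) [177.9204 286.7963]
(0.008, -0.0595, -0.0273) [141.4798 279.3367]
(-0.008, 0.047, -0.0273) [319.3349 227.7462]
(-0.008, 0.0595, -0.0273) [337.0712 220.3635]
```

View pics/c5.png

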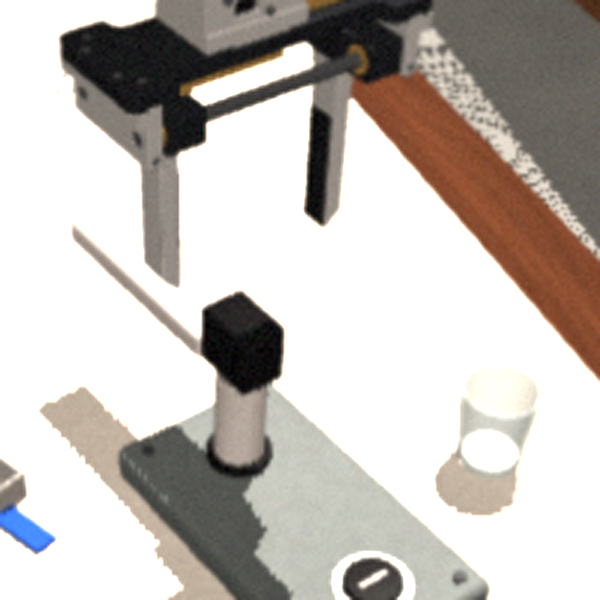

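The fingertips, at (175,287) and (320,225), match the prediction with the 27 mm offset. The cap sits low at (373,578) and the fingers straddle the block. For pads at block mid-height, reported z should be about 0.074.

Request:
move_arm(
  targets=[
    [0,0.001,0.02,0,0,0],
    [0,0.001,0.04,0,0,0],
    [0,0.001,0.06,0,0,0],
    [0,0.001,0.08,0,0,0],
    [0,0.001,0.09,0,0,0],
  ],
)

```text
time_s: 6.6
ee_pos: [0.5965, 0.0558, 0.0713]
eef_rot: [-3.139, -0.001, 1.795]
force: [-0.7, 0.3, -1.0]
grip_width: 0.0943
```

Request:
move_arm(
  targets=[
    [0,0,0,0,0,0],
    [0,0,0,0,0,0],
    [0,0,0,0,0,0],
    [0,0,0,0,0,0],
    [0,0,0,0,0,0],
  ],
  fingers=-0.1,
  grip_force=30,
)

```text
time_s: 7.02
ee_pos: [0.5978, 0.0563, 0.0748]
eef_rot: [3.14, 0.0, 1.796]
force: [-0.1, 0.9, -0.3]
grip_width: 0.0642
```

```bash
python3 - <<'E'
from h import *
go((*COL,.074),YAW)
s=ctrl.camera("side")[105:255,245:445,::-1]
cv2.imwrite("pics/c6.png",np.clip(cv2.resize(s,None,fx=4,fy=4,interpolation=2)*2.5,0,255).astype(np.uint8))
E
```

```text
t 7.0167 pos [0.5978 0.0563 0.0748] rot [3.1401 0.0003 1.7957] F [-0.1247  0.8863 -0.2729] w 0.06422043625243054
shift [-0.0008 -0.0004  0.0008] turn [ 0.0029  0.0006 -0.0006]
```

View pics/c6.png

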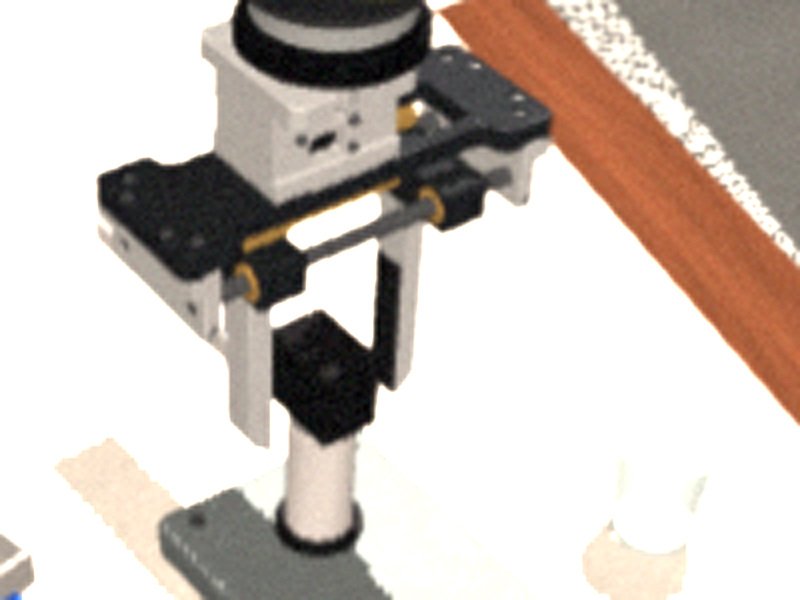

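The fingers straddle the block on both sides, left tip at about (265,445) and right at (400,388), with pads at block height. Closing.

Request:
move_arm(
  targets=[
    [0,0,0,0,0,0],
    [0,0,0,0,0,0],
    [0,0,0,0,0,0],
    [0,0,0,0,0,0],
    [0,0,0,0,0,0],
  ],
  fingers=-1,
  grip_force=30,
)

```text
time_s: 7.48
ee_pos: [0.5995, 0.0567, 0.0746]
eef_rot: [3.136, 0.001, 1.796]
force: [19.9, 3.4, -3.5]
grip_width: 0.0296
```

Request:
move_arm(
  targets=[
    [0,0,0,0,0,0],
    [0,0,0,0,0,0],
    [0,0,0,0,0,0],
    [0,0,0,0,0,0],
    [0,0,0,0,0,0],
  ],
)

```text
time_s: 7.9
ee_pos: [0.5995, 0.0567, 0.0745]
eef_rot: [3.136, 0.001, 1.796]
force: [17.1, 2.7, -4.2]
grip_width: 0.0301
```

The width is 30 mm, so the button is flush. I'll shift about 2.5 mm along +y to relieve the 17 N side force, then start lifting.

Request:
move_arm(
  targets=[
    [0,0.001,0,0,0,0],
    [0,0.0025,0,0,0,0],
    [0,0.0025,0,0,0,0],
    [0,0.0025,0,0,0,0],
    [0,0.0025,0,0,0,0],
  ],
)

```text
time_s: 8.32
ee_pos: [0.5993, 0.0567, 0.0739]
eef_rot: [-3.14, 0.0, 1.796]
force: [-5.7, -1.4, 3.7]
grip_width: 0.0304
```

Request:
move_arm(
  targets=[
    [0,0,-0.002,0,0,0],
    [0,0,-0.005,0,0,0],
    [0,0,-0.009,0,0,0],
    [0,0,-0.013,0,0,0],
    [0,0,-0.017,0,0,0],
  ],
)

```text
time_s: 8.73
ee_pos: [0.5993, 0.0567, 0.0908]
eef_rot: [-3.14, -0.0, 1.796]
force: [-4.4, -2.3, -5.4]
grip_width: 0.0301
```

Rising at 5.4 N, as the spring predicts. Continuing.

Request:
move_arm(
  targets=[
    [0,0,-0.006,0,0,0],
    [0,0,-0.012,0,0,0],
    [0,0,-0.018,0,0,0],
    [0,0,-0.024,0,0,0],
    [0,0,-0.03,0,0,0],
  ],
)

```text
time_s: 9.15
ee_pos: [0.5993, 0.0568, 0.1212]
eef_rot: [-3.14, -0.0, 1.796]
force: [-5.8, -3.2, -6.1]
grip_width: 0.0301
```

Request:
move_arm(
  targets=[
    [0,0,-0.006,0,0,0],
    [0,0,-0.012,0,0,0],
    [0,0,-0.018,0,0,0],
    [0,0,-0.024,0,0,0],
    [0,0,-0.03,0,0,0],
  ],
)

```text
time_s: 9.57
ee_pos: [0.5993, 0.0567, 0.1512]
eef_rot: [-3.14, 0.0, 1.796]
force: [-4.6, -2.9, -6.4]
grip_width: 0.0297
```

Request:
move_arm(
  targets=[
    [0,0,-0.004,0,0,0],
    [0,0,-0.008,0,0,0],
    [0,0,-0.012,0,0,0],
    [0,0,-0.015,0,0,0],
    [0,0,-0.018,0,0,0],
  ],
)

```text
time_s: 9.98
ee_pos: [0.5993, 0.0568, 0.1691]
eef_rot: [-3.141, -0.0, 1.796]
force: [-4.4, -3.5, -5.9]
grip_width: 0.03
```

Request:
move_arm(
  targets=[
    [0,0,-0.002,0,0,0],
    [0,0,-0.004,0,0,0],
    [0,0,-0.005,0,0,0],
    [0,0,-0.006,0,0,0],
    [0,0,-0.006,0,0,0],
  ],
)

```text
time_s: 10.4
ee_pos: [0.5993, 0.0568, 0.1741]
eef_rot: [-3.14, -0.0, 1.796]
force: [-3.3, -3.3, -13.2]
grip_width: 0.0295
```

At the stop: the rise is 100 mm and the force has gone from 6 to 13 N. I'll hold and check with a picture.

Request:
move_arm(
  targets=[
    [0,0,0,0,0,0],
    [0,0,0,0,0,0],
    [0,0,0,0,0,0],
    [0,0,0,0,0,0],
    [0,0,0,0,0,0],
  ],
)

```text
time_s: 10.82
ee_pos: [0.5993, 0.0567, 0.1741]
eef_rot: [-3.14, -0.0, 1.796]
force: [-3.9, -3.4, -14.3]
grip_width: 0.0299
```

```bash
python3 - <<'E'
from h import *
go((*COL,.174),YAW)
s=ctrl.camera("side")[85:325,205:445,::-1]
cv2.imwrite("pics/c7.png",np.clip(cv2.resize(s,None,fx=2.5,fy=2.5,interpolation=2)*2.,0,255).astype(np.uint8))
E
```

```text
t 10.8167 pos [0.5993 0.0567 0.1741] rot [-3.1398 -0.0001  1.7957] F [ -3.854   -3.3791 -14.3115] w 0.02987117475218175
shift [-0.0008 -0.0019  0.0001] turn [-0.0034 -0.0002 -0.0006]
```

View pics/c7.png

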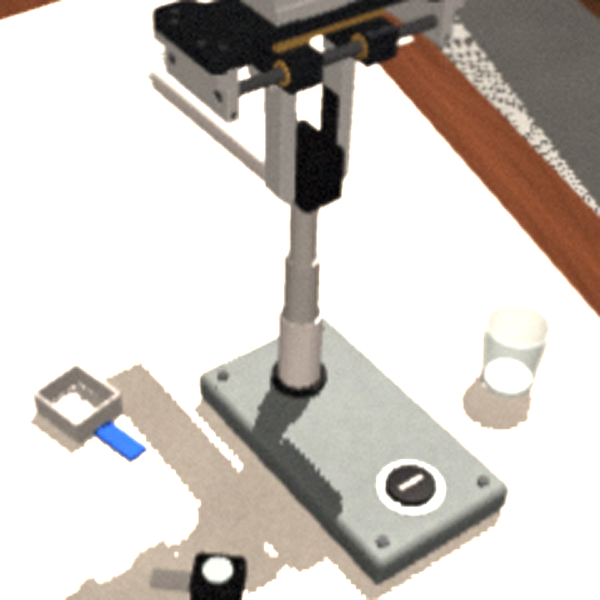

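The picture shows the column fully extended in two stages, with the block at about (320,165) between the fingers. The cap is low in its ring at (410,485), and the scoop, tumbler and loupe are in place. Handing in.

```bash
python3 -c "
from station import ctrl
print(ctrl.hand_in())"
```

```text
the job is handed in; nothing more can be done
None
```

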